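Catch the rolling carriage at the boring head

TASK

Press down the release pad so that the carriage with the turned cabinet foot rolls off down the sloping rail. Let it roll by itself until its front has passed the pad, then catch it gently with the fingers against its front buffer and ease it to a stop with its pointer between the two wooden pegs at the boring head: no bump, the foot stays standing and untouched, and the carriage never reaches the end stop. There is no brake, so finish while still holding the carriage there with the fingers against its buffer.

Things in the scene. Friction and masses are not known exactly. Their poses are not given: they have to be found in the camera images.
- rig: Fixed rig: straight aluminium rail, 60 mm wide, 840 mm long, on three supports. Origin on the bench under the rail's middle; z up, +y downhill along the rail, +x to the far side, away from the robot. The rail's top is at height 75 mm - 0.04 * y (slope 0.04 rad). Release shaft on the near side, 133 mm high, at x = -82 mm, y = -230 to -60 mm.
- carriage: Wooden carriage rolling captive on the rail, always level, axes as the rig's: 100 mm wide (x), 164 mm long (y), top 62 mm above the rail. Origin on the rail's top under its middle. At rest at rig y = -300 mm until released. Mass 1.1 kg nominal (-30 to +40 %), drag 2.4 N s/m: time constant about 0.5 s, reaches 0.15 to 0.28 m/s. Its front passes the pad at rig y = -144 mm.
- buffer (a point): Centre of the carriage's front (downhill) face, an upright rubber buffer 96 mm wide (x) and 40 mm high, 84 mm downhill of the carriage's origin and 40 mm above it. Touch the carriage here. A fingertip bump of over 8 N counts as a slam; at rest the carriage leans on the fingers with 0.4 to 0.7 N.
- station (a point): Where the carriage's origin must come to rest (a point fixed on the rail's top, at rig y = 140 mm). There the carriage's steel pointer, on its far side, is between two upright wooden pegs 12 mm thick and 90 mm apart (35 mm either way is still between them), in front of the green motor of a boring head (drill tip 80 mm beside the rail's middle).
- end_stop (a point): Face of the rubber end stop at the rail's low end, at the height of the buffer's middle. The buffer would meet it with the carriage's origin 120 mm past the station.
- foot: Turned wooden cabinet foot, 136 mm tall, 48 mm at its thickest, 30 mm wide at its base, 0.15 kg, standing loose on the carriage, 30 mm uphill of its middle. Origin at the centre of its underside, z up along it. A hard stop can topple it.
- release (a joint): Release lever's turn in rad: 0 = finger holds the carriage, 0.6 = fully pressed. The carriage is free above about 0.35. It stays where it is left (friction, about 2 N at the pad).
- release_pad (a point): Centre of the top of the release lever's round black press pad, 40 mm across, on the near side of the rail, 45 mm from the shaft's axis; 141 mm above the bench at the start. Pressed straight down from above by about 25 mm.
Not all that is in view belongs to the job. What is shaped like the foot but purple is not meant.

How it is judged:
By the outcome, as a careful person would: the job done as asked, in the order asked, and still so for the second after the job is handed in, while the arm keeps its last pose, push and grip.
It also fails if it takes over 32 s, if anything falls off the work surface, if the arm or the gripper's body presses on something with over 40 N, if the wrist force passes 120 N, or if a joint passes its speed limit or range.

ROBOT

A 7-joint arm with a two-finger parallel gripper is mounted at the origin on the work surface. World frame = base frame: x ahead of the robot, y to its left, z up, the work surface at z = 0. Lengths are in m, angles in rad, forces in N, time in s.
With the tool pointing down it reaches from about 0.4 to 0.925 m from the base axis. Payload 5.6 kg.
Tool frame: the origin (TCP) lies at the very end of the fingers, on their centre line; the grasp point (between the pads) lies behind it (manip.hold_point_z is the z of the grasp point in the tool frame, in m); z points along the fingers, y is the line along which they close (so a half turn about z gives the same grasp; the last joint's range is limited). The gripper opens to 85 mm and grips with 20 to 120 N. Pads are 22 mm wide; open, the fingers measure 114 mm over their backs; the gripper's body (76 mm by 85 mm) begins 54 mm behind the grasp point. The pads swing forward as they close: fully open they stand 13 mm farther back than shut.
Start: joints at [-1.313, 0.468, -0.012, 1.603, 0.006, 1.071, -0.056], TCP at [0.193, 0.621, 0.231] pointing down, gripper open.
Joint ranges: [-2.53, 2.53], [-0.31, 2.02], [-1.57, 1.55], [0.28, 2.44], [-1.29, 4.43], [0.15, 1.84], [-2.92, 2.92]. Speed limits (rad/s): [2.57, 2.57, 3.14, 3.14, 3.14, 3.14, 3.14].

INTERFACE

Orientations are given as a 3x3 rotation matrix whose columns are the frame's x, y, z axes.
In Python, from bench import manip gives the robot as it stands.
- The arm moves only by the tool play_rows, never from a script. Its argument "plan" is a list of rows, each an object with "offset": the shift along the tool's x, y, z in units of 50 mm (1.0 is 50 mm), a list of three; "turn": the turn about the tool's z in units of 8 degrees (1.0 is 8 degrees); "jaw": the finger opening in mm, from 0 to 85.4. In form: [{"offset": [x, y, z], "turn": turn, "jaw": jaw}, ...]. A call has 1 to 12 rows; each row shifts and turns the commanded pose from where the row before left it, along the tool's axes as they then stand; what a row does not reach is not made up. A row lasts 1/10 s, in which the tool goes at most 50 mm and 8.59 degrees, less where a joint would pass 70% of its speed; a pose out of reach is approached as far as the arm can. A call is refused whole if a number of a shift passes 1 or a number of a turn 1, either way. A call with a gripper value outside its range is refused whole. The fingers move at their own pace and stop on an object; "force" is the grip in N (left out, the last holds). Time passes only in rows, so rows that do not move let the fingers close. It gives the time, the measured TCP pose, the force, the opening and the grip force at its end, in the units of the state.
- manip.read_state(): the state, without advancing time (a new reading comes with each control period).
- manip.get_image(name): name is "side" or "top"; returns (picture, depth): 480x640x3 uint8, blue, green, red; 480x640 float32, m along the optical axis (not along the pixel's ray), 0 where there is no reading.
- manip.calibration(name): a dict with "fovy" (degrees; the focal length in pixels is half the picture's height over the tangent of half this angle, whatever the lens; pixels are square), "cx", "cy" (the principal point, pixels), "dist" ([k1, k2, p1, p2, k3] as OpenCV has them; the pictures are not rectified), "world_from_camera" (4x4, takes a point from camera to world coordinates). Camera axes: x right, y down, z forward; pixel columns grow to the right and rows downward; lengths in m; the calibration is good to about 2 mm. A picture is of the moment at which its call begins. calibration takes no time and is no camera call.
- manip.close_job(): hands the job in; it is judged then, once.
The state is a dict: "time_s": time; "joints": joint angles; "joint_velocities": joint speeds; "tau": joint torques, N m; "eef_pos": TCP position; "tool_rot": TCP orientation; "contact_force": force on the tool from outside, world axes, zero at the start; "torque": the same for the moment, N m; "opening": finger opening in m; "gripper_force": force on a finger pad.
Only numpy, scipy, OpenCV 4.12 (cv2) and the standard library are available. Lean on these libraries where they do the work, as an engineer would, in place of code of your own. Each camera call takes 0.05 s, during which the arm holds its last target. There are 200 camera calls.

## Working session

There is one attempt and no reset: what is moved stays moved. The work goes in short steps, Python scripts to look and compute and a tool call to move; the robot and the scene stay as the last step left them, time stands still between calls to the robot, and variables do not carry over. Pictures are saved under pics/ and viewed, at most 10 in all, crops included, and the job is handed in when it is done.

Besides the shell and the picture viewer there is one more tool, called after "Call:" as name([rows], argument=value, ...), one row to a line, values as JSON. play_rows: Moves the arm, as the interface text tells. Its arguments: {"type":"object","properties":{"plan":{"type":"array","items":{"type":"object","properties":{"offset":{"type":"array","items":{"type":"number"}},"turn":{"type":"number"},"jaw":{"type":"number"}}}},"force":{"type":"number"}},"required":["plan"]}

```bash
mkdir -p pics; ls; cat > h.py <<'E'
import numpy as np, cv2
from bench import manip
def K(n):
    c=manip.calibration(n); f=240/np.tan(np.radians(c["fovy"])/2)
    return np.array([[f,0,c["cx"]],[0,f,c["cy"]],[0,0,1]]),np.array(c["dist"]),np.array(c["world_from_camera"])
def cloud(n,d):
    k,di,T=K(n); v,u=np.mgrid[:480,:640]
    p=cv2.undistortPoints(np.stack([u,v],-1).reshape(-1,1,2).astype(float),k,di).reshape(480,640,2)
    P=np.dstack([p*d[...,None],d])
    return P@T[:3,:3].T+T[:3,3]
def plane(n,uv,z):
    k,di,T=K(n); p=cv2.undistortPoints(np.array(uv,float).reshape(-1,1,2),k,di).reshape(-1,2)
    r=np.c_[p,np.ones(len(p))]@T[:3,:3].T
    return T[:3,3]+r*((z-T[2,3])/r[:,2])[:,None]
E
python3 - <<'E'
from h import *
s=manip.read_state(); print({k:np.round(s[k],3).tolist() for k in ("time_s","eef_pos","tool_rot","contact_force","opening")},manip.hold_point_z)
for n in("side","top"):
    im,d=manip.get_image(n); cv2.imwrite(f"pics/{n}0.png",im); np.savez(f"{n}0.npz",im=im,d=d)
    print(n,np.round(K(n)[2],3).tolist())
E
```

```text
pics
{'time_s': 0.0, 'eef_pos': [0.192, 0.62, 0.23], 'tool_rot': [[-0.955, 0.296, -0.0], [0.296, 0.955, -0.002], [-0.0, -0.002, -1.0]], 'contact_force': [0.652, -0.519, -0.486], 'opening': 0.085} -0.0187
side [[0.788, -0.387, 0.478, -0.014], [-0.615, -0.48, 0.625, -0.769], [-0.012, -0.787, -0.617, 0.879], [0.0, 0.0, 0.0, 1.0]]
top [[-0.01, -0.998, 0.069, 0.513], [-1.0, 0.01, 0.007, -0.029], [-0.008, -0.069, -0.998, 1.368], [0.0, 0.0, 0.0, 1.0]]
```

View pics/side0.png

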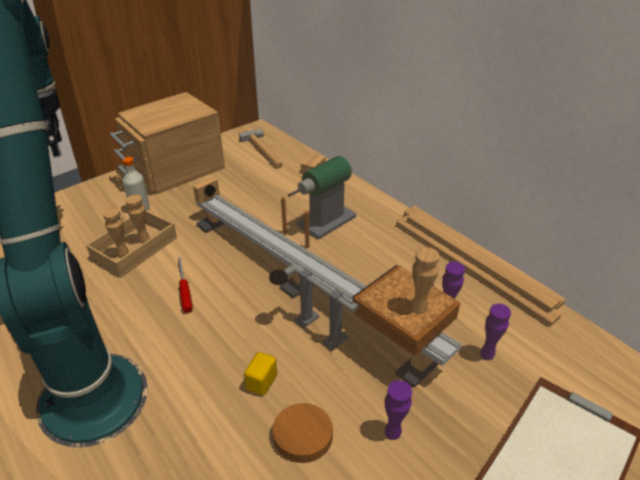

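View pics/top0.png

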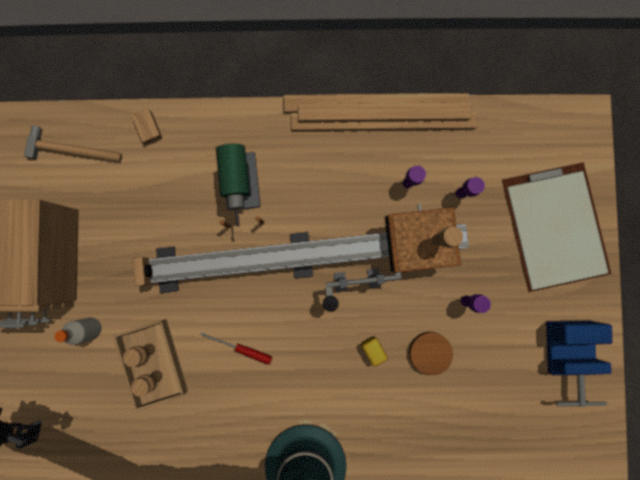

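The rail runs from (150,268) at the low end to (465,237) in the top view. The carriage is at (424,240), the pad at (330,303), the pegs at (222,229) and (258,224), and the motor at (233,170). Next I measure these with depth.

```bash
python3 - <<'E'
from h import *
z=np.load("top0.npz"); im,d=z["im"],z["d"]; P=cloud("top",d)
b,g,r=[im[...,i].astype(int) for i in range(3)]
v,u=np.mgrid[:480,:640]
# rail: grey, bright, region
m=(abs(r-b)<25)&(r>90)&(u>155)&(u<380)&(v>225)&(v<290)&(P[...,2]>.05)&(P[...,2]<.11)
m=cv2.morphologyEx(m.astype(np.uint8),cv2.MORPH_OPEN,np.ones((5,5)))>0
q=P[m]; print("rail n",len(q))
c,(w,h),a=cv2.minAreaRect(q[:,:2].astype(np.float32)); print("rect",c,w,h,a)
A=np.c_[q[:,1],np.ones(len(q))]; k=np.linalg.lstsq(A,q[:,0],rcond=None)[0]; print("x=ky+c",k)
A=np.c_[q,]; A=np.c_[q[:,:2],np.ones(len(q))]; print("z fit",np.linalg.lstsq(A,q[:,2],rcond=None)[0])
# carriage top
m=(u>380)&(u<470)&(v>200)&(v<280)&(P[...,2]>.135)&(P[...,2]<.165); q=P[m]
print("car",len(q),np.median(q,0),cv2.minAreaRect(q[:,:2].astype(np.float32)))
# pad
m=(r<60)&(u>318)&(u<342)&(v>291)&(v<316); q=P[m&(P[...,2]>.12)]
print("pad",len(q),q.mean(0),q.min(0),q.max(0))
mm=cv2.moments(m.astype(np.uint8)); print("pad px",mm["m10"]/mm["m00"],mm["m01"]/mm["m00"],plane("top",[[mm["m10"]/mm["m00"],mm["m01"]/mm["m00"]]],.141))
# end stop block, pegs
m=(u>130)&(u<158)&(v>250)&(v<292)&(P[...,2]>.08);q=P[m];print("stop",q.min(0),q.max(0))
for (x0,x1,y0,y1) in((214,236,218,246),(248,268,214,236)):
    q=P[y0:y1,x0:x1].reshape(-1,3); zs=q[:,2].max(); q=q[q[:,2]>zs-.01]; print("peg",q.mean(0),len(q))
m=(u>430)&(u<470)&(v>220)&(v<255)&(P[...,2]>.2);q=P[m];print("foot",q.mean(0),q.max(0))
E
```

```text
rail n 5187
rect (0.5427799224853516, 0.0944523811340332) 0.06008351594209671 0.5748203992843628 5.66586971282959
x=ky+c [-0.09726728  0.55178191]
z fit [ 0.00289158 -0.03993503  0.07601716]
car 3748 [ 0.57473716 -0.27548785  0.151114  ] ((0.5802127718925476, -0.27348649501800537), (0.17658348381519318, 0.19441650807857513), 5.862893581390381)
pad 180 [ 0.43124412 -0.06306563  0.14850807] [ 0.4143881  -0.08008709  0.13553448] [ 0.51270679 -0.02873171  1.36781645]
pad px 329.5925925925926 303.35978835978835 [[ 0.43035946 -0.06238126  0.141     ]]
stop [ 0.47683145 -0.02873171  0.08000444] [0.54662927 0.42308687 1.36781645]
peg [ 0.51270679 -0.02873171  1.36781645] 6
peg [0.63917192 0.11120918 0.11523711] 19
foot [ 0.57794688 -0.31302628  0.29229342] [ 0.60307817 -0.02873171  1.36781645]
```

```bash
cat >> h.py <<'E'
E
python3 - <<'E'
from h import *
z=np.load("top0.npz"); im,d=z["im"],z["d"]; P=cloud("top",d); P[d<=0]=np.nan
v,u=np.mgrid[:480,:640]; Z=np.nan_to_num(P[...,2])
a=0.098; e=np.array([-np.sin(a),np.cos(a)]); n=np.array([np.cos(a),np.sin(a)])
c=np.array([.5427799,.0944524])
t=lambda p:(np.round((p[...,:2]-c)@n,4),np.round((p[...,:2]-c)@e,4))  # rail coords rel to c
def rect(name,m):
    q=P[m]; x,y=t(q); print(name,len(q),"z",np.median(q[:,2]),"x",np.percentile(x,[1,50,99]),"y",np.percentile(y,[1,50,99]))
rect("car",(u>380)&(u<470)&(v>200)&(v<280)&(Z>.142)&(Z<.156))
rect("foot",(u>430)&(u<470)&(v>220)&(v<255)&(Z>.25))
rect("pad",(im[...,2]<60)&(u>318)&(u<342)&(v>291)&(v<316)&(Z>.13))
rect("stop",(u>130)&(u<158)&(v>250)&(v<292)&(Z>.085))
rect("rail",(u>145)&(u<475)&(v>222)&(v<290)&(Z>.055)&(abs(Z-(.0763-.04*(P[...,1]-0)))<.006))
rect("peg1",(u>214)&(u<230)&(v>220)&(v<240)&(Z>.1));rect("peg2",(u>248)&(u<268)&(v>214)&(v<236)&(Z>.1))
q=P[(u>160)&(u<380)&(v>222)&(v<290)&(abs(Z-(.0763-.04*P[...,1]))<.006)]; x,y=t(q); 
print("z fit vs rel y",np.polyfit(y,q[:,2],1), "edge slopes",[np.polyfit(y[s],x[s],1) for s in (x>.024,x<-.024)])
print("pad plane",t(np.array([.4304,-.0624])))
E
```

```text
car 3535 z 0.15112205439498116 x [-0.0697   -0.0008    0.068866] y [-0.4635 -0.373  -0.3012]
foot 426 z 0.2846716885155376 x [-0.026025 -0.00435   0.018025] y [-0.436575 -0.41285  -0.395175]
pad 179 z 0.14156263015945525 x [-0.14331  -0.1272   -0.109712] y [-0.162488 -0.1458   -0.129234]
stop 440 z 0.11081198762051281 x [-0.034322 -0.0005    0.0336  ] y [0.290839 0.3084   0.327761]
rail 5431 z 0.0740797564768716 x [-0.0295  0.      0.0295] y [-0.5002 -0.0161  0.2939]
peg1 20 z 0.11340829301874178 x [0.0925  0.09605 0.1004 ] y [0.091219 0.09655  0.101467]
peg2 22 z 0.1147142522662441 x [0.0928   0.0973   0.102437] y [0.002063 0.00625  0.011616]
z fit vs rel y [-0.04003877  0.07347929] edge slopes [array([0.00129829, 0.02759147]), array([ 0.00193092, -0.02740422])]
pad plane (np.float64(-0.1272), np.float64(-0.1451))
```

Call:
play_rows([
  {"offset": [0,0,-0.1],"turn": 1,"jaw": 0},
  {"offset": [0,0,-0.1],"turn": 1,"jaw": 0},
  {"offset": [0,0,-0.1],"turn": 1,"jaw": 0},
  {"offset": [0,0,-0.1],"turn": 1,"jaw": 0},
  {"offset": [0,0,-0.1],"turn": 1,"jaw": 0},
  {"offset": [0,0,-0.1],"turn": 1,"jaw": 0},
  {"offset": [0,0,-0.1],"turn": 1,"jaw": 0},
  {"offset": [0,0,-0.1],"turn": 1,"jaw": 0},
  {"offset": [0,0,0],"turn": 0.42,"jaw": 0},
])

```text
time_s: 1.0
eef_pos: [0.1926, 0.6209, 0.2716]
tool_rot: [[-0.09, 0.996, 0.0], [0.996, 0.09, 0.0], [0.0, 0.0, -1.0]]
contact_force: [0.2, 0.1, -0.1]
opening: -0.0002
gripper_force: 0.0
```

Call:
play_rows([
  {"offset": [-0.8,0.2,0],"turn": 0,"jaw": 0},
  {"offset": [-0.8,0.2,0],"turn": 0,"jaw": 0},
  {"offset": [-0.8,0.2,0],"turn": 0,"jaw": 0},
  {"offset": [-0.8,0.2,0],"turn": 0,"jaw": 0},
  {"offset": [-0.8,0.2,0],"turn": 0,"jaw": 0},
  {"offset": [-0.8,0.2,0],"turn": 0,"jaw": 0},
  {"offset": [-0.8,0.2,0],"turn": 0,"jaw": 0},
  {"offset": [-0.8,0.2,0],"turn": 0,"jaw": 0},
  {"offset": [-0.8,0.2,0],"turn": 0,"jaw": 0},
  {"offset": [-0.8,0.2,0],"turn": 0,"jaw": 0},
])

```text
time_s: 2.0
eef_pos: [0.3299, 0.2302, 0.2711]
tool_rot: [[-0.094, 0.996, -0.0], [0.996, 0.094, 0.0], [0.0, -0.0, -1.0]]
contact_force: [0.9, -0.6, -0.4]
opening: -0.0001
gripper_force: 0.0
```

Call:
play_rows([
  {"offset": [-0.75,0.18,0.2],"turn": 0,"jaw": 0},
  {"offset": [-0.75,0.18,0.2],"turn": 0,"jaw": 0},
  {"offset": [-0.75,0.18,0.2],"turn": 0,"jaw": 0},
  {"offset": [-0.75,0.18,0.2],"turn": 0,"jaw": 0},
  {"offset": [-0.75,0.18,0.2],"turn": 0,"jaw": 0},
  {"offset": [-0.75,0.18,0.2],"turn": 0,"jaw": 0},
  {"offset": [-0.75,0.18,0.2],"turn": 0,"jaw": 0},
  {"offset": [-0.75,0.17,0.2],"turn": 0,"jaw": 0},
  {"offset": [0,0,0.3],"turn": 0,"jaw": 0},
  {"offset": [0,0,0],"turn": 0,"jaw": 0},
])

```text
time_s: 3.0
eef_pos: [0.4278, -0.061, 0.1748]
tool_rot: [[-0.091, 0.996, -0.004], [0.996, 0.091, -0.001], [-0.001, -0.004, -1.0]]
contact_force: [-0.2, 0.5, -0.4]
opening: -0.0
gripper_force: 0.0
```

```bash
python3 - <<'E'
from h import *
im,d=manip.get_image("side"); cv2.imwrite("pics/s1.png",cv2.resize(im[180:400,180:480],None,fx=2,fy=2))
s=manip.read_state(); print(s["eef_pos"],s["time_s"],np.round(s["joints"],2))
E
```

```text
[ 0.42827941 -0.06017554  0.17557263] 3.05 [-0.67  0.21  0.83  2.2  -0.22  0.81  0.39]
```

View pics/s1.png

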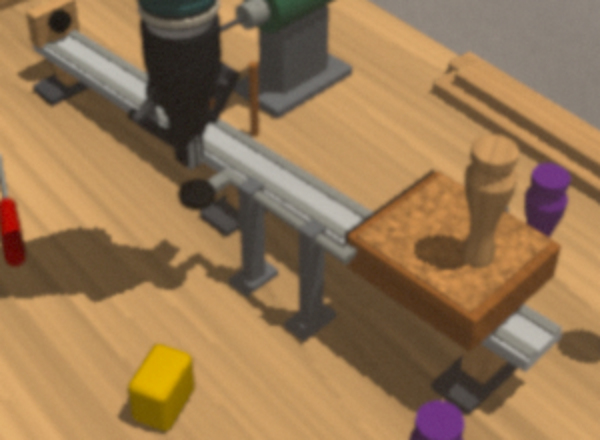

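```bash
cat >> h.py <<'E'
a=.0966; O=np.array([.5511,.0084]); E_=np.array([-np.sin(a),np.cos(a)]); N_=np.array([np.cos(a),np.sin(a)])
def rig(p): p=np.asarray(p); return (p[...,:2]-O)@N_,(p[...,:2]-O)@E_
def track(n="side"):
    t=manip.read_state()["time_s"]; im,d=manip.get_image(n); P=cloud(n,d); x,y=rig(P)
    h=P[...,2]-(.075-.04*y)
    b,g,r=[im[...,i].astype(int) for i in range(3)]
    m=(d>0)&(abs(x)<.046)&(h>.055)&(h<.070)&(r-b>25)
    ys=[]
    for lo in np.arange(-.045,.045,.01):
        q=y[m&(x>=lo)&(x<lo+.01)]
        if len(q)>15: ys.append([np.percentile(q,2),np.percentile(q,98)])
    ys=np.array(ys); return t,np.round(np.median(ys,0),4),len(ys),im
E
python3 - <<'E'
from h import *
for n in("side","top"): print(n,track(n)[:3])
for p in ([278.5,276.5],): q=plane("side",[p],.141); print("pad",q,rig(q))
print("tcp",rig(manip.read_state()["eef_pos"]))
E
```

```text
side (3.05, array([-0.3812,  0.6056]), 9)
top (3.1, array([-0.371 ,  0.6067]), 9)
pad [[ 0.4254721  -0.07247133  0.141     ]] (array([-0.13284223]), array([-0.0683775]))
tcp (np.float64(-0.12785044300520707), np.float64(-0.0556485475519508))
```

Call:
play_rows([
  {"offset": [-0.08,0,0.6],"turn": 0,"jaw": 0},
  {"offset": [0,0,0.2],"turn": 0,"jaw": 0},
  {"offset": [0,0,0.2],"turn": 0,"jaw": 0},
  {"offset": [0,0,0.17],"turn": 0,"jaw": 0},
  {"offset": [0,0,0],"turn": 0,"jaw": 0},
])

```text
time_s: 3.65
eef_pos: [0.4292, -0.0637, 0.1173]
tool_rot: [[-0.095, 0.996, -0.001], [0.996, 0.095, -0.0], [-0.0, -0.001, -1.0]]
contact_force: [0.4, 0.3, 0.6]
opening: 0.0
gripper_force: 0.0
```

```bash
python3 - <<'E'
from h import *
t=track(); print(t[:3]); s=manip.read_state(); print(s["eef_pos"],s["contact_force"])
E
```

```text
(3.65, array([-0.3745,  0.6039]), 9)
[ 0.4294396  -0.06391063  0.1177017 ] [-0.10085277  0.19431127  1.14790126]
```

Call:
play_rows([
  {"offset": [0,0,-1],"turn": 0,"jaw": 0},
  {"offset": [0.58,0.47,0],"turn": 0,"jaw": 0},
  {"offset": [0.58,0.47,0],"turn": 0,"jaw": 0},
  {"offset": [0.58,0.47,0],"turn": 0,"jaw": 0},
  {"offset": [0.58,0.47,0],"turn": 0,"jaw": 0},
  {"offset": [0.58,0.47,0.2],"turn": 0,"jaw": 0},
  {"offset": [0,0,0.5],"turn": 0,"jaw": 0},
])

```text
time_s: 4.4
eef_pos: [0.5372, 0.0974, 0.1344]
tool_rot: [[-0.102, 0.995, 0.007], [0.995, 0.102, 0.003], [0.002, 0.007, -1.0]]
contact_force: [-0.4, 0.5, -0.1]
opening: 0.0001
gripper_force: 0.0
```

```bash
python3 - <<'E'
from h import *
t=track(); print(t[:3]); s=manip.read_state(); print(s["eef_pos"],rig(s["eef_pos"]),s["contact_force"],s["time_s"])
E
```

```text
(4.4, array([-0.283 ,  0.6046]), 9)
[0.53230467 0.09419923 0.12962273] (np.float64(-0.010432379683345842), np.float64(0.08721202856640076)) [-1.67977037 -0.91988456 -2.8926214 ] 4.45
```

Call:
play_rows([
  {"offset": [0,0,0.5],"turn": 0,"jaw": 0},
  {"offset": [0,0,0],"turn": 0,"jaw": 0},
])

```text
time_s: 4.65
eef_pos: [0.5308, 0.0907, 0.1062]
tool_rot: [[-0.093, 0.996, -0.005], [0.996, 0.093, -0.002], [-0.001, -0.005, -1.0]]
contact_force: [-1.1, -0.2, 0.5]
opening: -0.0002
gripper_force: 0.0
```

```bash
python3 - <<'E'
from h import *
for i in range(2):
    t=track(); print(t[:3])
s=manip.read_state(); print(s["eef_pos"],rig(s["eef_pos"]),s["contact_force"],s["time_s"])
cv2.imwrite("pics/s2.png",t[3][150:390,160:480])
E
```

```text
(4.65, array([-0.2411,  0.605 ]), 9)
(4.7, array([-0.2323,  0.6048]), 9)
[0.53283069 0.09069402 0.10852396] (np.float64(-0.010246891359424401), np.float64(0.08367242197789014)) [-0.15271843  0.43085358 -0.18077312] 4.75
```

View pics/s2.png

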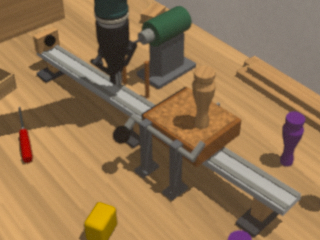

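Call:
play_rows([
  {"offset": [0,0,0],"turn": 0,"jaw": 0},
  {"offset": [0,0,0],"turn": 0,"jaw": 0},
  {"offset": [0,0,0],"turn": 0,"jaw": 0},
])

```text
time_s: 5.05
eef_pos: [0.5334, 0.0916, 0.1087]
tool_rot: [[-0.094, 0.996, 0.001], [0.996, 0.094, 0.001], [0.001, 0.001, -1.0]]
contact_force: [0.6, 0.3, 0.1]
opening: -0.0001
gripper_force: 0.0
```

```bash
python3 - <<'E'
from h import *
for i in range(2):
    t=track(); print(t[:3])
s=manip.read_state(); print(s["eef_pos"],rig(s["eef_pos"]),s["contact_force"],s["time_s"])
E
```

```text
(5.05, array([-0.1696,  0.6058]), 9)
(5.1, array([-0.1607,  0.606 ]), 9)
[0.53317163 0.0915958  0.10831305] (np.float64(-0.009820563029156805), np.float64(0.0845371210370642)) [-0.4178581   0.26370068 -0.45520332] 5.15
```

Call:
play_rows([
  {"offset": [0,0,0],"turn": 0,"jaw": 0},
  {"offset": [0.1,0,0],"turn": 0,"jaw": 0},
  {"offset": [0.2,0,0],"turn": 0,"jaw": 0},
  {"offset": [0.26,0,0],"turn": 0,"jaw": 0},
  {"offset": [0.28,0,0],"turn": 0,"jaw": 0},
  {"offset": [0.29,0,0],"turn": 0,"jaw": 0},
])

```text
time_s: 5.75
eef_pos: [0.5274, 0.1496, 0.1077]
tool_rot: [[-0.095, 0.995, -0.0], [0.995, 0.095, 0.0], [0.0, -0.0, -1.0]]
contact_force: [1.3, -0.2, 0.6]
opening: -0.0003
gripper_force: 0.0
```

Call:
play_rows([
  {"offset": [0.28,0,0],"turn": 0,"jaw": 0},
  {"offset": [0.28,0,0],"turn": 0,"jaw": 0},
])

```text
time_s: 5.95
eef_pos: [0.5247, 0.1775, 0.1077]
tool_rot: [[-0.095, 0.995, -0.0], [0.995, 0.095, 0.0], [0.0, -0.0, -1.0]]
contact_force: [-0.1, 0.6, -0.2]
opening: -0.0002
gripper_force: 0.0
```

```bash
python3 - <<'E'
from h import *
s=manip.read_state(); print(rig(s["eef_pos"]),s["contact_force"],s["contact_force"][:2]@E_,s["time_s"])
E
```

```text
(np.float64(-0.009979734557271212), np.float64(0.1708729435360925)) [-0.09183067  0.60965229 -0.17613986] 0.6156670526623984 5.95
```

Call:
play_rows([
  {"offset": [0.28,0,0],"turn": 0,"jaw": 0},
  {"offset": [0.28,0,0],"turn": 0,"jaw": 0},
])

```text
time_s: 6.15
eef_pos: [0.5222, 0.2047, 0.1078]
tool_rot: [[-0.094, 0.996, 0.0], [0.996, 0.094, -0.0], [-0.0, 0.0, -1.0]]
contact_force: [0.3, 0.0, -0.4]
opening: 0.0001
gripper_force: 0.0
```

Call:
play_rows([
  {"offset": [0.25,0,0],"turn": 0,"jaw": 0},
  {"offset": [0.21,0,0],"turn": 0,"jaw": 0},
  {"offset": [0.16,0,0],"turn": 0,"jaw": 0},
  {"offset": [0.11,0,0],"turn": 0,"jaw": 0},
  {"offset": [0.06,0,0],"turn": 0,"jaw": 0},
  {"offset": [0.02,0,0],"turn": 0,"jaw": 0},
  {"offset": [0,0,0],"turn": 0,"jaw": 0},
  {"offset": [0,0,0],"turn": 0,"jaw": 0},
])

```text
time_s: 6.95
eef_pos: [0.5187, 0.2432, 0.1079]
tool_rot: [[-0.093, 0.996, 0.0], [0.996, 0.093, -0.0], [-0.0, 0.0, -1.0]]
contact_force: [0.3, 0.3, 0.1]
opening: 0.0001
gripper_force: 0.2
```

```bash
python3 - <<'E'
from h import *
f=[]
for i in range(3):
    t=track(); print(t[:3],t[1][0]+.0812); s=manip.read_state(); f.append(s["contact_force"])
print(rig(s["eef_pos"]),np.mean(f,0),s["time_s"])
cv2.imwrite("pics/s3.png",cv2.resize(t[3][130:350,160:460],None,fx=2,fy=2))
im,d=manip.get_image("top"); cv2.imwrite("pics/t3.png",cv2.resize(im[150:350,120:420],None,fx=2,fy=2))
E
```

```text
(6.95, array([0.0633, 0.6077]), 9) 0.1445
(7.0, array([0.0639, 0.6077]), 9) 0.1451
(7.05, array([0.0633, 0.6059]), 9) 0.1445
(np.float64(-0.009613037438779847), np.float64(0.2370624735027235)) [0.29291288 0.84050446 0.06751748] 7.1
```

View pics/s3.png

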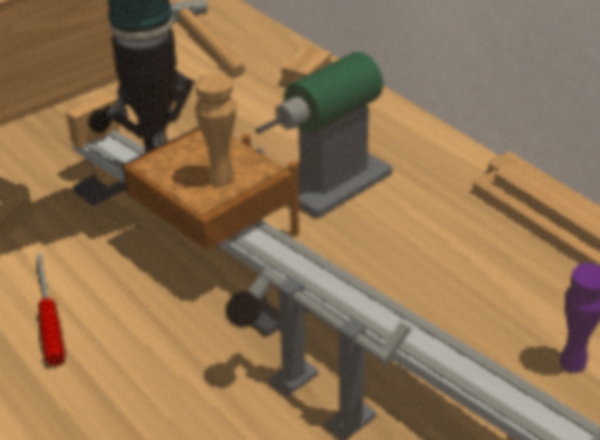

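View pics/t3.png

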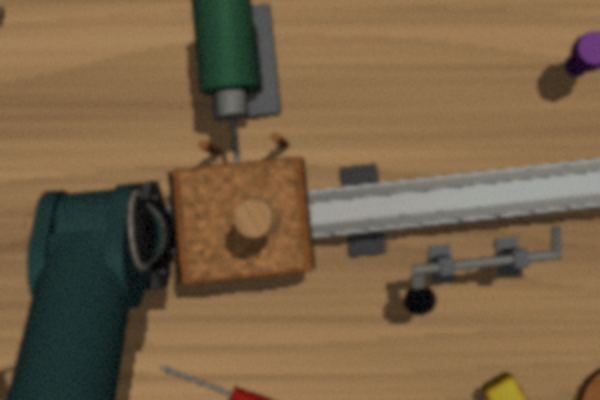

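The carriage is at rest at rig y of about 145 mm, with its pointer (near (237,155) in the crop) between the pegs at (210,147) and (280,143). The foot is standing and the fingers hold the buffer, so I am handing in.

```bash
python3 -c "
from bench import manip
print(manip.close_job())"
```

```text
the job is handed in; nothing more can be done
None
```

I pressed the release pad, caught the rolling carriage after it passed the pad, and eased it to rest about 5 mm past the station, pointer between the pegs and foot standing; the job is handed in with the fingers holding the buffer at about 0.8 N.

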